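Wind the sorting tray on by one compartment

ROBOT

A 7-joint arm with a two-finger parallel gripper is mounted at the origin on the work surface. World frame = base frame: x ahead of the robot, y to its left, z up, the work surface at z = 0. Lengths are in m, angles in rad, forces in N, time in s.
With the tool pointing down it reaches from about 0.425 to 0.875 m from the base axis. Payload 4.7 kg.
Tool frame: the origin (TCP) lies at the very end of the fingers, on their centre line; the grasp point (between the pads) lies behind it (ctrl.tcp_to_grasp is the y of the grasp point in the tool frame, in m); y points along the fingers, x is the direction in which the jaws open and shut, and the axes are right-handed (so a half turn about y gives the same grasp; the last joint's range is limited). The gripper opens to 87 mm and grips with 3 to 60 N. Pads are 19 mm wide; open, the fingers measure 117 mm over their backs; the gripper's body (75 mm by 190 mm) begins 51 mm behind the grasp point.
Start: joints at [-1.247, 0.321, -0.07, 1.45, 0.023, 1.371, -0.057], TCP at [0.198, 0.619, 0.223] pointing down, gripper open.
Joint ranges: [-2.86, 2.86], [-0.3, 2.09], [-1.38, 1.24], [0.06, 2.45], [-1.56, 4.7], [0.09, 2.05], [-2.69, 2.69]. Speed limits (rad/s): [2.57, 2.57, 3.14, 3.14, 3.14, 3.14, 3.14].

INTERFACE

Orientations are given as a rotation vector (axis times angle).
In Python, from bench import ctrl, get_image, workorder gives the robot as it stands.
- The arm moves only by the tool drive_tool, never from a script. Its argument "increments" is text: rows parted by semicolons, each of 5 numbers parted by spaces: the shift along the tool's x, y, z in mm, then the turn about the tool's y in degrees, then the closure in counts, from 0 (fully open) to 255 (shut). In form: tx ty tz yaw fingers; .... A call has 1 to 20 rows; each row shifts and turns the commanded pose from where the row before left it, along the tool's axes as they then stand; what a row does not reach is not made up. A row lasts 1/8 s, in which the tool goes at most 62.5 mm and 10.7 degrees, less where a joint would pass 70% of its speed; a pose out of reach is approached as far as the arm can. A call is refused whole if a number of a shift passes 62.5 or a number of a turn 10.7, either way. A call with a gripper value outside its range is refused whole. The fingers move at their own pace and stop on an object; "squeeze" is the grip in N (left out, the last holds). Time passes only in rows, so rows that do not move let the fingers close. It gives the time, the measured TCP pose, the force and the opening at its end, in the units of the state.
- ctrl.get_state(): the state, without advancing time (a new reading comes with each control period).
- get_image(name): name is "scene" or "top"; returns a dict with "img" (384x512x3 uint8, red, green, blue), "mtx" (3x3 intrinsics, pixels), "camera_from_world" (4x4, takes a point from world to camera coordinates). Camera axes: x right, y up, looking along -z (the intrinsics and any distortion apply to the point x, -y, -z); pixel columns grow to the right and rows downward; lengths in m; the calibration is good to about 2 mm. A picture is of the moment at which its call begins. There is no depth.
- workorder.close_job(): hands the job in, once; it reports no verdict.
The state is a dict: "time": time; "joint_positions": joint angles; "qd": joint speeds; "joint_torque": joint torques, N m; "position": TCP position; "tool_rot": TCP orientation; "ft_force": force on the tool from outside, world axes, zero at the start; "torque": the same for the moment, N m; "grip_width": opening from 0.0 (shut) to 1.0 (fully open).
Only numpy, scipy, OpenCV 4.12 (cv2) and the standard library are available. Lean on these libraries where they do the work, as an engineer would, in place of code of your own. Each camera call takes 0.05 s, during which the arm holds its last target.

TASK

The snail shells in one compartment of the sorting tray have been counted: bring the next compartment under the stereo microscope by pushing the stage's hand wheel round clockwise (seen from above) by its upright handle, through exactly one full turn, so that the handle ends where it began. Push the handle with a fingertip or the outside of the fingers, without gripping it, and then take the hand away. Keep off the tray and the microscope, and leave the jar, the beaker, the petri dish and the forceps where they are.

Things in the scene. Friction and masses are not known exactly. Their poses are not given: they have to be found in the camera images.
- stage: tray-feed stage, fixed to the bench: aluminium base 130 x 640 x 12 mm. Origin on the bench right under the hand wheel's axis (which is vertical). Its +y axis runs along the slide, from the wheel to the tray and the microscope; the base reaches from y = -150 to +490 mm, x = -65 to +65 mm. A grey gear housing, 104 x 100 mm and 48 mm high, stands under the wheel.
- wheel (a joint): hand wheel, rad: grows as the wheel is turned clockwise seen from above; at 0 the handle lies on the stage's -x side of the axis. It starts between -1.1 and +1.1; one turn is 6.283. Dry friction: it needs about 2 to 4 N at the handle and stays where it is left. A stop at -1.65 blocks the wrong way. Rack and pinion: one clockwise turn moves the tray 40 mm along the stage's +y.
- wheel_hub (a point): on the wheel's axis, at the top of the hub, 92 mm above the bench. The aluminium wheel is 128 mm across; its round rim (56 mm mean radius, 16 mm thick) and three spokes lie with their tops at most 88 mm above the bench, under the handle is a boss up to 90 mm.
- wheel_handle: the black upright handle on the wheel's rim, 56 mm from the wheel's axis, 21 mm in diameter over its upper half, 15 mm at the foot, reaching from 93 to 144 mm above the bench; it revolves freely on its pin. Origin on its own axis at its lower end, 90 mm above the bench; z up.
- handle_mid (a point): on the handle's axis, 120 mm above the bench, where it is pushed.
- tray_carriage: slide with the white sorting tray (106 x 164 mm, rim 58 mm above the bench, four compartments side by side along the stage's y at 40 mm pitch) and a steel rack bar that runs from it under the wheel. Origin under the tray's centre, 30 mm above the bench, axes as the stage's. At the start it lies at y = 260 mm (give or take 7 mm) in the stage's frame.
- microscope: stereo microscope on a pole stand, fixed, 450 mm high. Origin on the bench's surface straight below its objective, 320 mm to the stage's +y of the wheel's axis; axes as the stage's. The head hangs over the tray, its lowest edge 156 mm above the bench; the pole stands 170 mm to +x on a foot of 190 x 250 mm; the eyepieces point to -x, the robot's side.
- jar: bystander: small lidded glass specimen jar, 54 mm across, 72 mm high, origin at the middle of its underside.
- beaker: bystander: glass beaker, 68 mm across, 85 mm high, origin at the middle of its underside.
- petri: bystander: closed petri dish, 92 mm across, 16 mm high, origin at the middle of its underside.
- forceps: bystander: steel forceps lying flat, 135 mm long along its x, 6 mm high, origin near its middle on the underside.

How it is judged:
By the outcome, as a careful person would: the job done as asked, in the order asked, and still so for the second after the job is handed in, with the robot touching nothing.
It also fails if it takes over 54 s, if anything falls off the work surface, if the arm or the gripper's body presses on something with over 40 N, if the wrist force passes 120 N, or if a joint passes its speed limit or range.

## Working session

There is one attempt and no reset: what is moved stays moved. The work goes in short steps, Python scripts to look and compute and a tool call to move; the robot and the scene stay as the last step left them, time stands still between calls to the robot, and variables do not carry over. Pictures are saved under pics/ and viewed, and the job is handed in when it is done.

Besides the shell and the picture viewer there is one more tool, called after "Emit:" as name(argument=value, ...), one argument or row to a line, values as JSON. drive_tool: Moves the arm, as the interface text tells. Its arguments: {"type":"object","properties":{"increments":{"type":"string"},"squeeze":{"type":"number"}},"required":["increments"]}

```bash
ls; mkdir -p pics; python3 - <<'E'
from bench import ctrl, get_image
import cv2, numpy as np
np.set_printoptions(precision=4,suppress=True)
for n in("scene","top"):
    d=get_image(n); cv2.imwrite(f"pics/{n}0.png",cv2.resize(d["img"][:,:,::-1],(800,600),interpolation=cv2.INTER_CUBIC)); print(n,d.keys(),d["mtx"],d["camera_from_world"])
    np.savez(f"{n}0.npz",**{k:d[k] for k in("img","mtx","camera_from_world")})
print(ctrl.get_state(), ctrl.tcp_to_grasp)
E
```

```text
pics
scene dict_keys(['img', 'mtx', 'camera_from_world']) [[393.6478   0.     261.9164]
 [  0.     393.6478 195.2926]
 [  0.       0.       1.    ]] [[ 0.5416  0.8406 -0.0031 -0.3313]
 [-0.465   0.3027  0.832   0.2107]
 [ 0.7003 -0.4492  0.5548 -1.3324]
 [ 0.      0.      0.      1.    ]]
top dict_keys(['img', 'mtx', 'camera_from_world']) [[433.955    0.     255.6681]
 [  0.     433.955  188.7405]
 [  0.       0.       1.    ]] [[ 0.0098 -0.9998 -0.0166 -0.0087]
 [ 0.9858  0.0069  0.1679 -0.588 ]
 [-0.1678 -0.018   0.9857 -0.9705]
 [ 0.      0.      0.      1.    ]]
{'time': 0.1, 'joint_positions': array([-1.2469,  0.3217, -0.0701,  1.4515,  0.0226,  1.3708, -0.0569]), 'qd': array([-0.0012, -0.0014,  0.0009, -0.0017, -0.0005,  0.0009,  0.0012]), 'joint_torque': array([ -0.    , -49.2577,  -0.4055, -31.3399,  -0.0641,   0.0395,
         0.0001]), 'position': array([0.1981, 0.6186, 0.2216]), 'tool_rot': array([-1.341 , -0.9772,  0.9793]), 'ft_force': array([-0.0442, -0.0797,  0.052 ]), 'torque': array([-0.0044,  0.0073, -0.0176]), 'grip_width': 1.000917925876195} -0.0187
```

View pics/scene0.png

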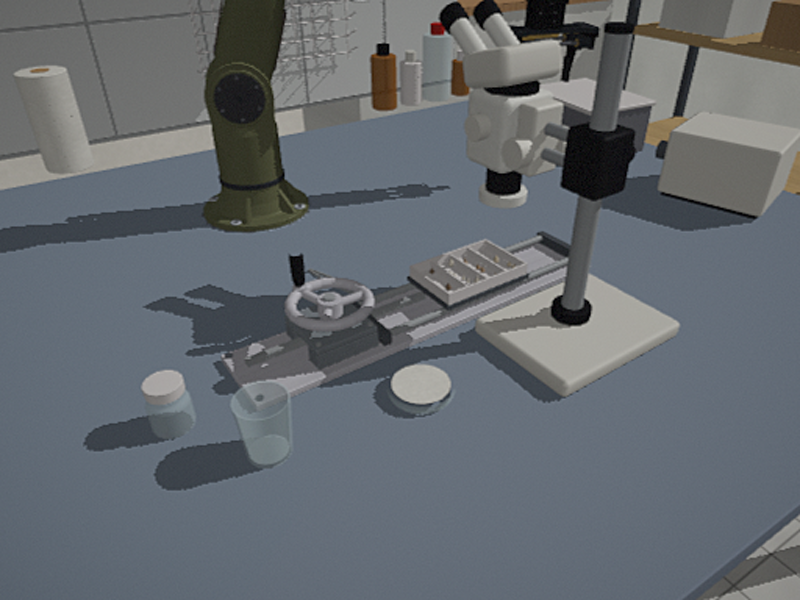

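View pics/top0.png

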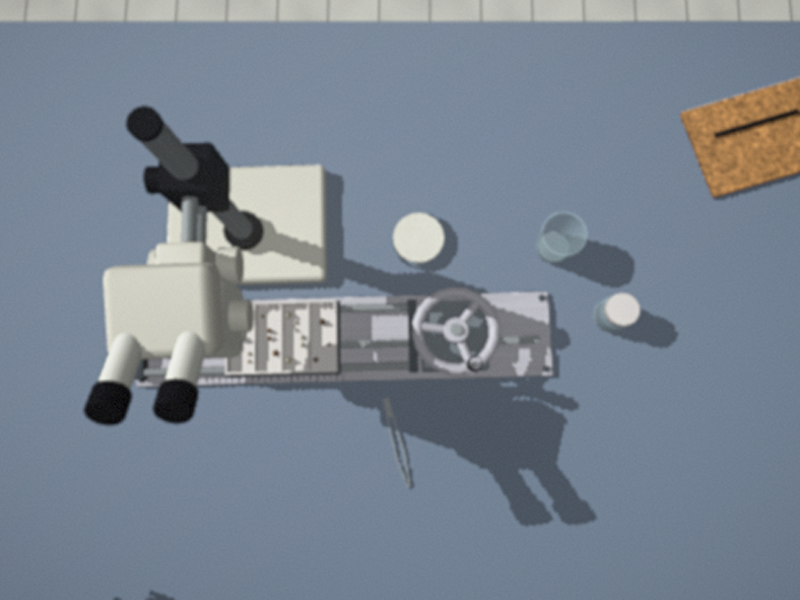

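The scene view shows the wheel at about (330,300), its black handle at (297,268), and the tray at (468,270). In the top view the hub is at (457,328) and the handle at (475,363). The jar is at (621,310), the beaker at (562,235), the petri dish at (418,238) and the forceps run from (385,400) to (410,487). Next I'll zoom in to measure these.

```bash
cat > h.py <<'E'
import numpy as np, cv2
np.set_printoptions(precision=4,suppress=True)
def load(n): return dict(np.load(n+".npz"))
def ray(d,u,v):
    K=d["mtx"];T=d["camera_from_world"]
    c=np.linalg.inv(K)@[u,v,1]; c=np.array([c[0],-c[1],-c[2]])
    R=T[:3,:3]; return -R.T@T[:3,3], R.T@c
def atz(d,u,v,z):
    o,r=ray(d,u,v); return o+r*(z-o[2])/r[2]
def proj(d,p):
    T=d["camera_from_world"]; c=T[:3,:3]@np.asarray(p)+T[:3,3]; q=d["mtx"]@[c[0],-c[1],-c[2]]; return q[:2]/q[2]
def tri(d1,p1,d2,p2):
    o1,r1=ray(d1,*p1);o2,r2=ray(d2,*p2); r1/=np.linalg.norm(r1); r2/=np.linalg.norm(r2)
    s=np.linalg.lstsq(np.c_[r1,-r2],o2-o1,rcond=None)[0]; a=o1+r1*s[0];b=o2+r2*s[1]; return (a+b)/2,np.linalg.norm(a-b)
E
python3 - <<'E'
from h import *
t=load("top0");s=load("scene0")
def crop(d,x0,y0,w,h,k,f):
    i=cv2.resize(d["img"][y0:y0+h,x0:x0+w,::-1],(w*k,h*k),interpolation=cv2.INTER_CUBIC)
    for x in range((x0+9)//10*10,x0+w,10): cv2.putText(i,str(x),((x-x0)*k,9),0,.3,(0,255,255)); i[::4,(x-x0)*k]=(0,255,255)
    for y in range((y0+9)//10*10,y0+h,10): cv2.putText(i,str(y),(0,(y-y0)*k),0,.3,(0,255,255)); i[(y-y0)*k,::4]=(0,255,255)
    cv2.imwrite(f,i)
crop(t,210,170,160,80,5,"pics/tc.png")
crop(s,140,150,110,90,7,"pics/sc.png")
for n in("top","scene"): pass
E
```

```text
(no output)
```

View pics/tc.png

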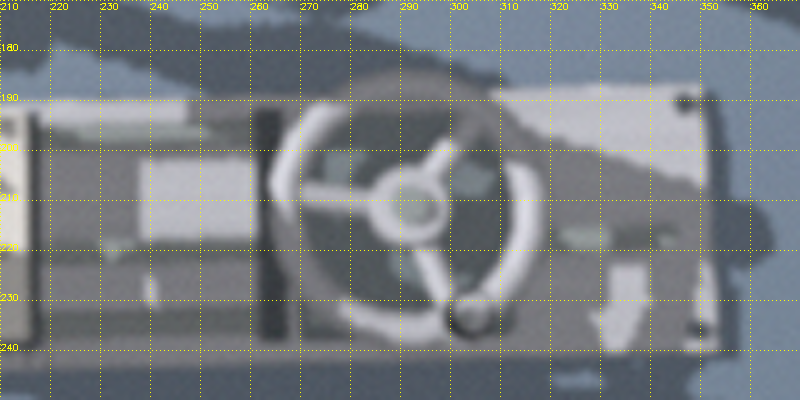

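View pics/sc.png

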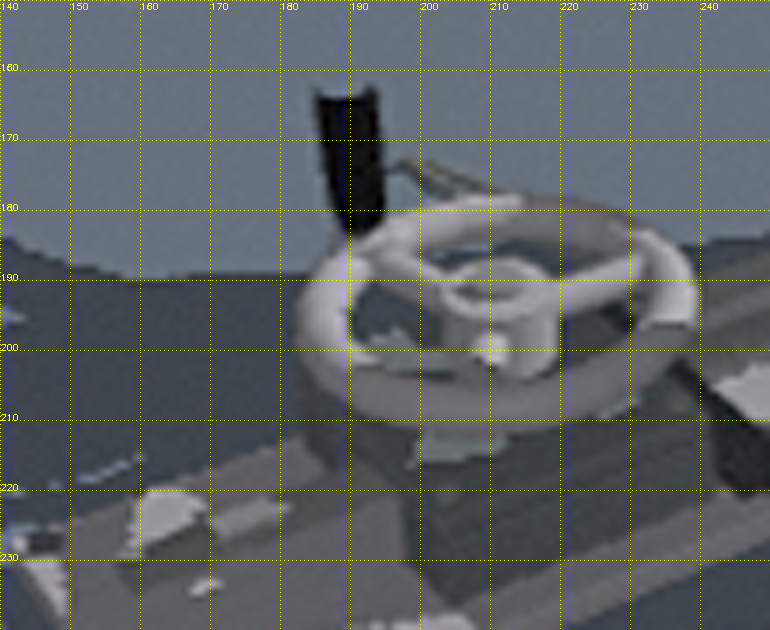

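```bash
python3 - <<'E'
from h import *
t=load("top0");s=load("scene0")
o=.4
hub=atz(t,292.3-o,210.8-o,.092); print("hub top",hub,"scene",atz(s,210-o,190-o,.092),tri(t,(292.3-o,210.8-o),s,(210-o,190-o)))
print("handle top",atz(t,303.3-o,232.5-o,.144),"scene",atz(s,189-o,163.3-o,.144),"foot sc",atz(s,191-o,183-o,.093))
# base corners at z .012: corners in top image
for p in [(350.5,187.5),(353,240.5)]: print("corner",atz(t,p[0]-o,p[1]-o,.012))
f=512/800
for n,p,z in [("jar top",(621,310),.072),("beaker top",(565,232),.085),("petri",(418,238),.016),("forc a",(385,400),.003),("forc b",(410,487),.003),("tray BR",(340,374),.058),("tray TR",(337,301),.058),("tray BL",(226,374),.058),("base BL",(136,386),.012),("base BR",(554,376),.012),("base TR",(549,292),.012),("scopefoot",(323,280),.02)]:
    print(n,atz(t,p[0]*f-.2,p[1]*f-.2,z))
E
```

```text
hub top [ 0.5324 -0.0858  0.092 ] scene [ 0.5342 -0.087   0.092 ] (array([ 0.5325, -0.0861,  0.0908]), np.float64(0.00031049743942641785))
handle top [ 0.4807 -0.1052  0.144 ] scene [ 0.4866 -0.1099  0.144 ] foot sc [ 0.4858 -0.1105  0.093 ]
corner [ 0.6001 -0.2327  0.012 ]
corner [ 0.472  -0.2352  0.012 ]
jar top [ 0.5646 -0.3269  0.072 ]
beaker top [ 0.6779 -0.2462  0.085 ]
petri [ 0.6855 -0.031   0.016 ]
forc a [0.4327 0.0182 0.003 ]
forc b [ 0.304  -0.0211  0.003 ]
tray BR [0.4689 0.0825 0.058 ]
tray TR [0.5772 0.0897 0.058 ]
tray BL [0.4674 0.2503 0.058 ]
base BL [0.4502 0.4007 0.012 ]
base BR [ 0.4712 -0.2394  0.012 ]
base TR [ 0.6012 -0.2353  0.012 ]
scopefoot [0.6163 0.1166 0.02  ]
```

```bash
python3 - <<'E'
from h import *
from scipy.spatial.transform import Rotation as R
print(R.from_rotvec([-1.341 , -0.9772,  0.9793]).as_matrix())
t=load("top0");s=load("scene0"); f=.64
for n,a,b in [("eyeR",(177,402),(487,5)),("eyeL",(108,403),(455,12)),("poletop",(145,122),(618,28)),("eye joint",(197,340),(515,45))]:
    print(n,tri(t,(a[0]*f,a[1]*f),s,(b[0]*f,b[1]*f)))
E
python3 - <<'E'
import bench,inspect
print(dir(bench.ctrl)); print(dir(bench.workorder))
E
```

```text
[[ 0.3048 -0.0004 -0.9524]
 [ 0.9524 -0.0016  0.3048]
 [-0.0016 -1.     -0.0001]]
eyeR (array([0.4377, 0.2165, 0.4242]), np.float64(0.05227347024754555))
eyeL (array([0.4096, 0.2376, 0.4245]), np.float64(0.0436640044617121))
poletop (array([0.6919, 0.2393, 0.4339]), np.float64(0.001418966027511096))
eye joint (array([0.502 , 0.2167, 0.3794]), np.float64(0.05580819429979646))
['MotionError', '__class__', '__delattr__', '__dict__', '__dir__', '__doc__', '__eq__', '__format__', '__ge__', '__getattribute__', '__getstate__', '__gt__', '__hash__', '__init__', '__init_subclass__', '__le__', '__lt__', '__module__', '__ne__', '__new__', '__reduce__', '__reduce_ex__', '__repr__', '__setattr__', '__sizeof__', '__str__', '__subclasshook__', '__weakref__', 'get_state', 'tcp_to_grasp']
['__class__', '__delattr__', '__dict__', '__dir__', '__doc__', '__eq__', '__format__', '__ge__', '__getattribute__', '__getstate__', '__gt__', '__hash__', '__init__', '__init_subclass__', '__le__', '__lt__', '__module__', '__ne__', '__new__', '__reduce__', '__reduce_ex__', '__repr__', '__setattr__', '__sizeof__', '__str__', '__subclasshook__', '__weakref__', 'close_job']
```

```bash
python3 - <<'E'
from h import *
t=load("top0");s=load("scene0"); f=.64
for n,a,b in [("eyeR",(177,402),(455,12)),("eyeL",(108,403),(487,5))]:
    print(n,tri(t,(a[0]*f,a[1]*f),s,(b[0]*f,b[1]*f)))
E
```

```text
eyeR (array([0.4241, 0.1978, 0.4209]), np.float64(0.00596189908100945))
eyeL (array([0.422 , 0.2595, 0.4254]), np.float64(0.003959261658254739))
```

Emit:
drive_tool(
  increments="0 -40 0 0 255; 0 -40 0 0 255; 0 -40 0 0 255; 0 -40 0 0 255; 0 -40 0 0 255; 0 -40 0 0 255; 0 -40 0 0 255; 0 -30 0 0 255; 0 0 0 0 255; 0 0 0 0 255",
  squeeze=10,
)

```text
time: 1.35
position: [0.1982, 0.6192, 0.5311]
tool_rot: [-1.341, -0.977, 0.979]
ft_force: [-0.3, -0.1, -0.4]
grip_width: 0.02
```

Emit:
drive_tool(
  increments="-24 0 -29 0 255; -24 0 -29 0 255; -24 0 -29 0 255; -24 0 -29 0 255; -24 0 -29 0 255; -24 0 -29 0 255; -24 0 -29 0 255; -24 0 -29 0 255; -24 0 -29 0 255; -24 0 -29 0 255; 0 0 0 0 255; 0 0 0 0 255",
)

```text
time: 2.85
position: [0.4006, 0.3024, 0.5315]
tool_rot: [-1.339, -0.977, 0.98]
ft_force: [0.3, 0.3, -0.4]
grip_width: 0.007
```

Emit:
drive_tool(
  increments="-29 0 -17 0 255; -29 0 -17 0 255; -29 0 -17 0 255; -29 0 -17 0 255; -29 0 -17 0 255; -29 0 -17 0 255; -29 0 -17 0 255; -29 0 -17 0 255; -29 0 -17 0 255; -29 0 -17 0 255; -29 0 -17 0 255; -29 0 -17 0 255; -29 0 -17 0 255; -29 0 -17 0 255; 0 0 0 9.6 255; 0 0 0 9.6 255; 0 0 0 9.6 255; 0 0 0 9.6 255; 0 0 0 9.6 255; 0 0 0 0 255",
)

```text
time: 5.35
position: [0.5046, -0.1556, 0.5318]
tool_rot: [-1.544, -0.335, 0.336]
ft_force: [-0.2, 0.1, -0.8]
grip_width: 0.006
```

```bash
python3 - <<'E'
from bench import ctrl
import numpy as np; from scipy.spatial.transform import Rotation as R
np.set_printoptions(precision=4,suppress=True)
s=ctrl.get_state(); print(s["position"],s["joint_positions"]); print(R.from_rotvec(s["tool_rot"]).as_matrix())
E
```

```text
[ 0.5046 -0.1556  0.5318] [-0.3983  0.114   0.7548  1.1167 -0.0839  1.9418  0.7505]
[[ 0.9099 -0.0011 -0.4148]
 [ 0.4148  0.0005  0.9099]
 [-0.0008 -1.      0.001 ]]
```

Emit:
drive_tool(
  increments="0 40 0 0 255; 0 40 0 0 255; 0 40 0 0 255; 0 40 0 0 255; 0 40 0 0 255; 0 40 0 0 255; 0 40 0 0 255; 0 40 0 0 255; 0 40 0 0 255; 0 30 0 0 255; 0 20 0 0 255; 0 12 0 0 255; 0 0 0 0 255; 0 0 0 0 255",
)

```text
time: 7.1
position: [0.5048, -0.1572, 0.1114]
tool_rot: [-1.545, -0.334, 0.332]
ft_force: [0.2, 1.2, -0.2]
grip_width: 0.006
```

```bash
cat > look.py <<'E'
import sys
from bench import get_image
from h import *
k=sys.argv[1]
t=get_image("top"); s=get_image("scene")
for n,d in(("top",t),("scene",s)): np.savez(n+k+".npz",**{q:d[q] for q in("img","mtx","camera_from_world")})
a=cv2.resize(t["img"][150:270,200:360,::-1],None,fx=5,fy=5,interpolation=2)[:300*2]
cv2.imwrite(f"pics/t{k}.png",a)
cv2.imwrite(f"pics/s{k}.png",cv2.resize(s["img"][110:240,120:290,::-1],None,fx=4.5,fy=4.5,interpolation=2))
E
python3 look.py 1
```

```text
(no output)
```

View pics/s1.png

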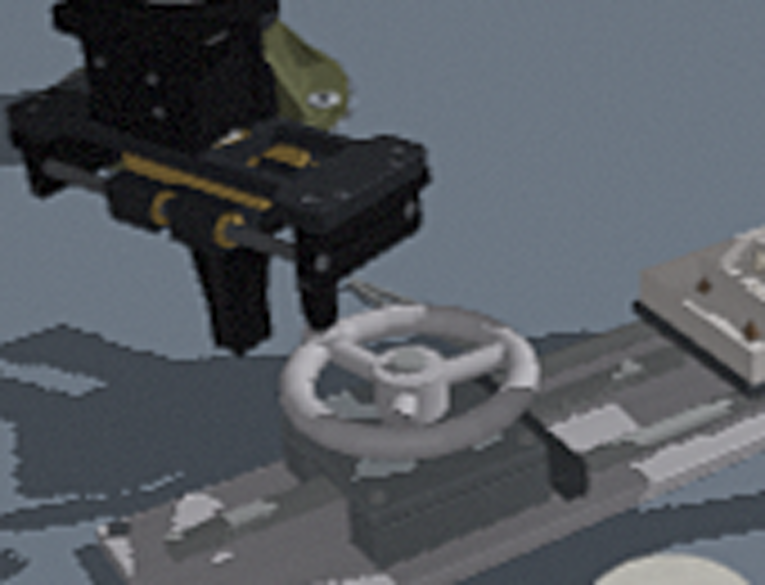

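View pics/t1.png

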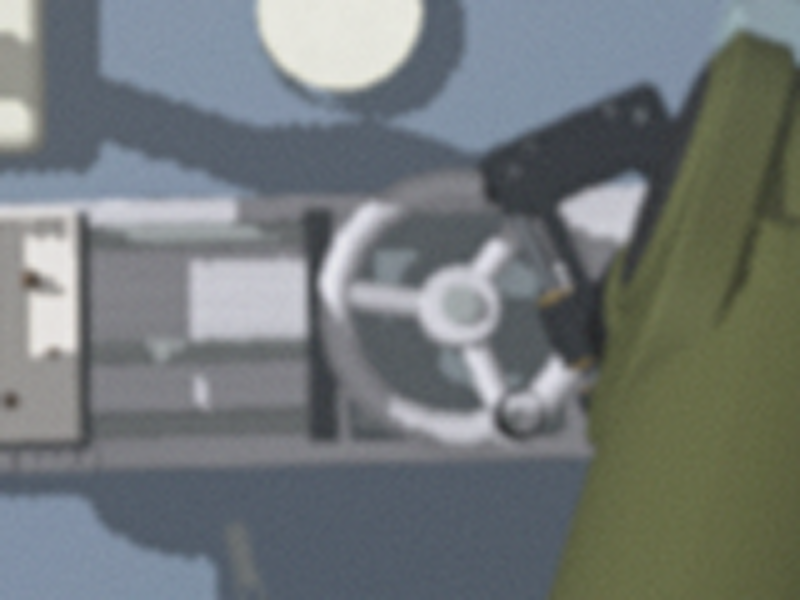

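The scene view shows the closed fingers hanging behind the handle (tip near 235,350 in the crop), clear of the rim. The top view has the handle untouched at (520,412). I'll lower 6 mm and approach.

Emit:
drive_tool(
  increments="0 6 0 0 255; 0 0 7 0 255; 0 0 7 0 255; 0 0 5 0 255; 0 0 2 0 255; 0 0 0 0 255; 0 0 0 0 255",
)

```text
time: 8.07
position: [0.4956, -0.1382, 0.1046]
tool_rot: [-1.545, -0.332, 0.332]
ft_force: [0.2, 0.5, -0.3]
grip_width: 0.004
```

Emit:
drive_tool(
  increments="0 0 2 0 255; 0 0 0 0 255",
)

```text
time: 8.32
position: [0.4946, -0.1361, 0.1045]
tool_rot: [-1.545, -0.332, 0.332]
ft_force: [0.2, 0.3, 0.2]
grip_width: 0.001
```

Emit:
drive_tool(
  increments="0 0 2 0 255; 0 0 0 0 255",
)

```text
time: 8.57
position: [0.4938, -0.1341, 0.1045]
tool_rot: [-1.545, -0.332, 0.332]
ft_force: [0.1, 0.1, 0.3]
grip_width: 0.006
```

Emit:
drive_tool(
  increments="0 0 2 0 255; 0 0 0 0 255",
)

```text
time: 8.82
position: [0.493, -0.1323, 0.1045]
tool_rot: [-1.545, -0.332, 0.332]
ft_force: [0.1, -1.5, 0.5]
grip_width: 0.007
```

Emit:
drive_tool(
  increments="0 0 2 0 255; 0 0 0 0 255",
)

```text
time: 9.07
position: [0.4922, -0.1305, 0.1046]
tool_rot: [-1.545, -0.332, 0.332]
ft_force: [0.8, 0.5, 0.2]
grip_width: 0.008
```

Emit:
drive_tool(
  increments="0 0 1 0 255; 0 0 0 0 255",
)

```text
time: 9.32
position: [0.4918, -0.1297, 0.1045]
tool_rot: [-1.545, -0.332, 0.332]
ft_force: [0.8, -0.2, 0.1]
grip_width: 0.003
```

Emit:
drive_tool(
  increments="0 0 1 0 255; 0 0 0 0 255",
)

```text
time: 9.57
position: [0.4914, -0.1288, 0.1045]
tool_rot: [-1.545, -0.332, 0.332]
ft_force: [-0.4, 0.1, 0.1]
grip_width: 0.004
```

Emit:
drive_tool(
  increments="0 0 1 0 255; 0 0 0 0 255",
)

```text
time: 9.82
position: [0.491, -0.1279, 0.1046]
tool_rot: [-1.545, -0.332, 0.332]
ft_force: [-0.3, -0.2, -0.2]
grip_width: 0.005
```

Emit:
drive_tool(
  increments="0 0 1 0 255; 0 0 0 0 255",
)

```text
time: 10.07
position: [0.4906, -0.127, 0.1046]
tool_rot: [-1.545, -0.332, 0.332]
ft_force: [0.1, 0.4, 0.2]
grip_width: 0.004
```

Emit:
drive_tool(
  increments="0 0 1 0 255; 0 0 0 0 255",
)

```text
time: 10.32
position: [0.4902, -0.1263, 0.1046]
tool_rot: [-1.545, -0.332, 0.332]
ft_force: [0.6, -1.2, 0.3]
grip_width: 0.007
```

Emit:
drive_tool(
  increments="0 0 1 0 255; 0 0 0 0 255",
)

```text
time: 10.58
position: [0.4897, -0.1258, 0.1046]
tool_rot: [-1.546, -0.332, 0.332]
ft_force: [0.1, -2.5, 0.7]
grip_width: 0.006
```

Contact is just starting, with the tool centre near (0.490, -0.126) and the force at the 2 N level. This is the reference for the end position. Next I'll work out the rows for the round.

```bash
cat > path.py <<'E'
from h import *
from scipy.optimize import brentq
hub=np.array([.533,-.0865])*1e3; A0=203.
X=np.array([.9099,.4148]);Z=np.array([-.4148,.9099]); a,b,r=15,9.5,10.5
def sd(p):
    q=np.abs(p)-[a,b]; return np.linalg.norm(np.maximum(q,0))+min(max(q),0)-r
def centre(phi):
    al=np.radians(A0-phi); h=hub+56*np.array([np.cos(al),np.sin(al)]); t=np.array([np.sin(al),-np.cos(al)])*-1
    t=np.array([np.sin(al),-np.cos(al)])
    d=np.array([t@X,t@Z]); rho=brentq(lambda k:sd(k*d),0,60); return h-rho*t
def rows(cur,phis):
    cur=np.array(cur,float);out=[]
    for p in phis:
        d=centre(p)-cur; tx,tz=round(d@X*2)/2,round(d@Z*2)/2
        cur=cur+tx*X+tz*Z; out.append(f"{tx:g} 0 {tz:g} 0 255")
    print("; ".join(out)); print("end",cur)
E
python3 - <<'E'
from path import *
for p in(0,90,180,270,360): print(p,centre(p))
rows([489.7,-125.8],np.arange(6,115,6))
E
```

```text
0 [ 489.2691 -126.7976]
90 [487.6378 -44.9189]
180 [576.7309 -46.2024]
270 [ 578.3622 -128.0811]
360 [ 489.2691 -126.7976]
-2.5 0 5 0 255; -1 0 6 0 255; -0.5 0 5.5 0 255; -0.5 0 5.5 0 255; 0 0 5 0 255; 0.5 0 5 0 255; 0.5 0 5 0 255; 1.5 0 5.5 0 255; 2.5 0 5.5 0 255; 3.5 0 5.5 0 255; 5 0 5.5 0 255; 5.5 0 5 0 255; 5.5 0 4 0 255; 6 0 3.5 0 255; 5.5 0 3 0 255; 6 0 2 0 255; 6 0 2 0 255; 5.5 0 1 0 255; 5.5 0 1 0 255
end [505.8981 -29.9464]
```

Emit:
drive_tool(
  increments="-2.5 0 5 0 255; -1 0 6 0 255; -0.5 0 5.5 0 255; -0.5 0 5.5 0 255; 0 0 5 0 255; 0.5 0 5 0 255; 0.5 0 5 0 255; 1.5 0 5.5 0 255",
)

```text
time: 11.58
position: [0.4699, -0.087, 0.1044]
tool_rot: [-1.545, -0.331, 0.333]
ft_force: [-0.9, -1.2, 1.3]
grip_width: 0.006
```

```bash
python3 look.py 2
```

```text
(no output)
```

View pics/s2.png

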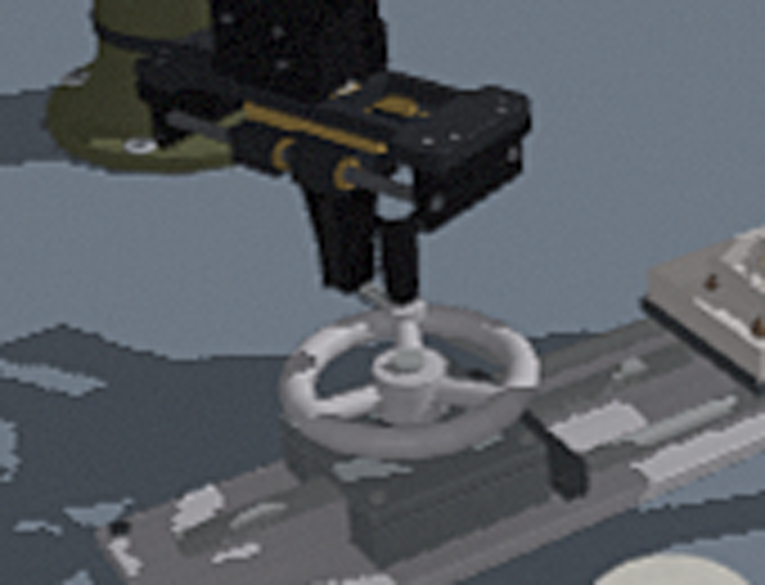

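View pics/t2.png

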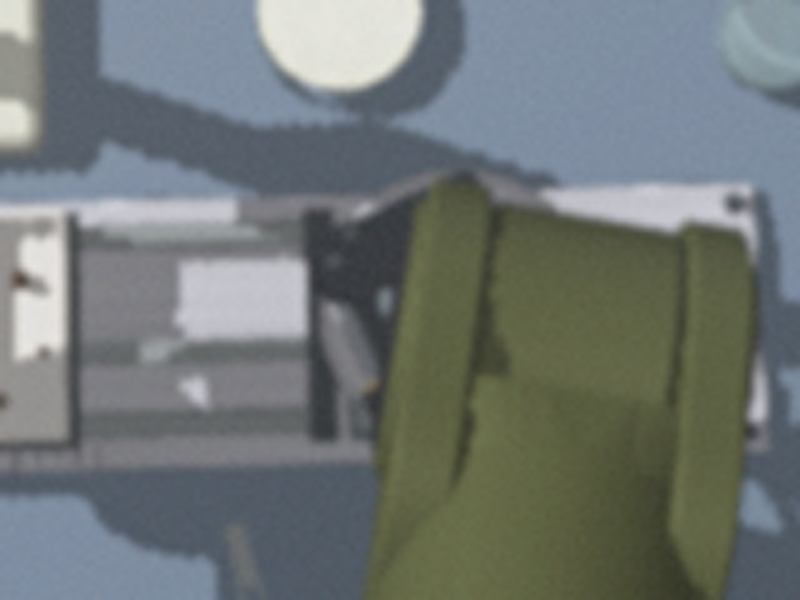

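The handle (400,270 in the scene crop) is now ahead of the fingers, and the wheel and tray have moved as intended.

Emit:
drive_tool(
  increments="2.5 0 5.5 0 255; 3.5 0 5.5 0 255; 5 0 5.5 0 255; 5.5 0 5 0 255; 5.5 0 4 0 255; 6 0 3.5 0 255; 5.5 0 3 0 255; 6 0 2 0 255; 6 0 2 0 255; 5.5 0 1 0 255; 5.5 0 1 0 255",
)

```text
time: 13.05
position: [0.5067, -0.0293, 0.1046]
tool_rot: [-1.545, -0.332, 0.332]
ft_force: [-1.5, -1.4, -1.5]
grip_width: 0.004
```

```bash
python3 look.py 3; python3 - <<'E'
from path import *
rows(centre(114),np.arange(120,235,6))
rows(centre(234),np.arange(240,331,6))
E
```

```text
6.5 0 0 0 255; 6.5 0 -1 0 255; 7 0 -2 0 255; 6.5 0 -3.5 0 255; 7 0 -4.5 0 255; 6 0 -5 0 255; 5 0 -5 0 255; 4.5 0 -5.5 0 255; 3.5 0 -6 0 255; 3 0 -5.5 0 255; 2 0 -6 0 255; 1.5 0 -6 0 255; 1.5 0 -5.5 0 255; 0.5 0 -6 0 255; 0 0 -5 0 255; 0 0 -5.5 0 255; 0 0 -4.5 0 255; -1 0 -5 0 255; -1.5 0 -5.5 0 255; -2.5 0 -5.5 0 255
end [595.3909 -90.9583]
-3.5 0 -5.5 0 255; -4.5 0 -5.5 0 255; -5.5 0 -5 0 255; -6 0 -4 0 255; -5.5 0 -3.5 0 255; -6 0 -3 0 255; -6 0 -2 0 255; -5.5 0 -2 0 255; -5.5 0 -1 0 255; -6 0 -1 0 255; -6 0 0 0 255; -7 0 1 0 255; -6.5 0 2 0 255; -7 0 3.5 0 255; -7 0 4.5 0 255; -6 0 5 0 255
end [ 517.3054 -144.9482]
```

View pics/s3.png

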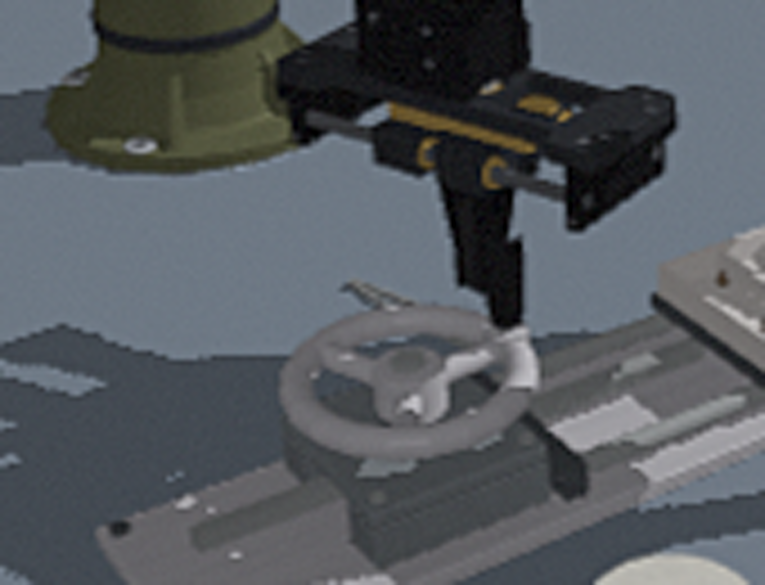

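The handle is at (510,285) with the fingers behind it on the robot's side, at about 110° of turn. Carrying on.

Emit:
drive_tool(
  increments="6.5 0 0 0 255; 6.5 0 -1 0 255; 7 0 -2 0 255; 6.5 0 -3.5 0 255; 7 0 -4.5 0 255; 6 0 -5 0 255; 5 0 -5 0 255; 4.5 0 -5.5 0 255; 3.5 0 -6 0 255; 3 0 -5.5 0 255",
)

```text
time: 14.4
position: [0.5732, -0.0415, 0.1047]
tool_rot: [-1.545, -0.333, 0.331]
ft_force: [-0.7, 0.9, -0.1]
grip_width: 0.007
```

```bash
python3 look.py 4
```

```text
(no output)
```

View pics/s4.png

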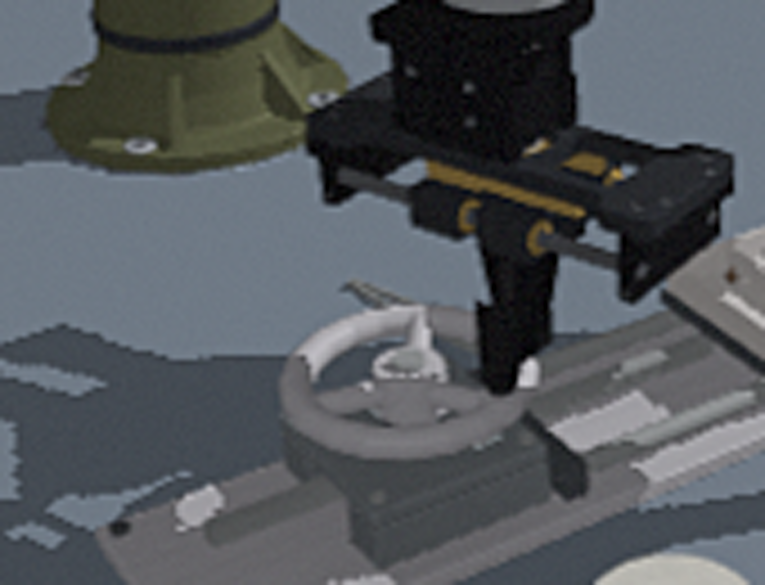

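The handle is at (500,350), on the camera side of the fingers, at about 175°. Carrying on with the same round.

Emit:
drive_tool(
  increments="2 0 -6 0 255; 1.5 0 -6 0 255; 1.5 0 -5.5 0 255; 0.5 0 -6 0 255; 0 0 -5 0 255; 0 0 -5.5 0 255; 0 0 -4.5 0 255; -1 0 -5 0 255; -1.5 0 -5.5 0 255; -2.5 0 -5.5 0 255",
)

```text
time: 15.75
position: [0.5959, -0.0914, 0.1047]
tool_rot: [-1.546, -0.333, 0.331]
ft_force: [1.3, 1.7, -0.3]
grip_width: 0.002
```

```bash
python3 look.py 5
```

```text
(no output)
```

View pics/s5.png

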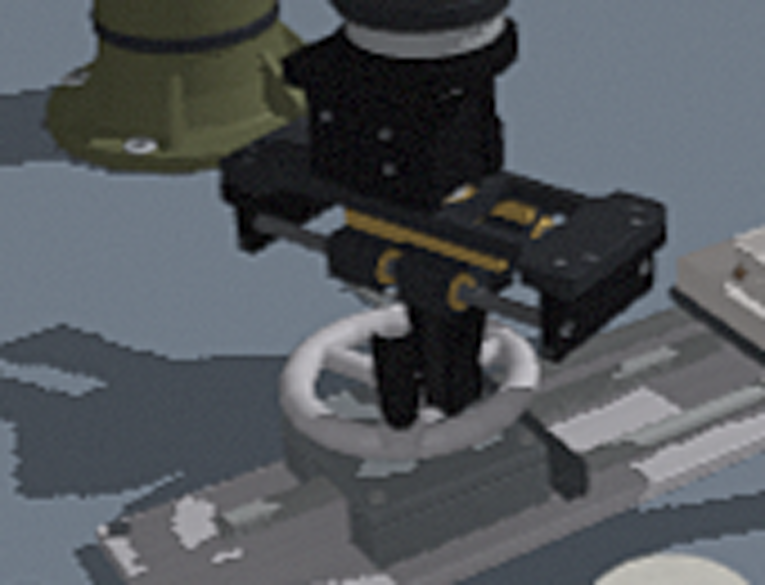

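The handle is at (400,380), left of the fingers, at about 230°. Carrying on to about 300°.

Emit:
drive_tool(
  increments="-3.5 0 -5.5 0 255; -4.5 0 -5.5 0 255; -5.5 0 -5 0 255; -6 0 -4 0 255; -5.5 0 -3.5 0 255; -6 0 -3 0 255; -6 0 -2 0 255; -5.5 0 -2 0 255; -5.5 0 -1 0 255; -6 0 -1 0 255; -6 0 0 0 255; 0 0 0 0 255",
)

```text
time: 17.35
position: [0.5532, -0.1458, 0.1046]
tool_rot: [-1.545, -0.331, 0.332]
ft_force: [0.8, -0.5, -0.7]
grip_width: 0.005
```

```bash
python3 look.py 6;  python3 - <<'E'
from path import *
print(centre(300))
E
```

```text
[ 554.2152 -145.5255]
```

View pics/s6.png

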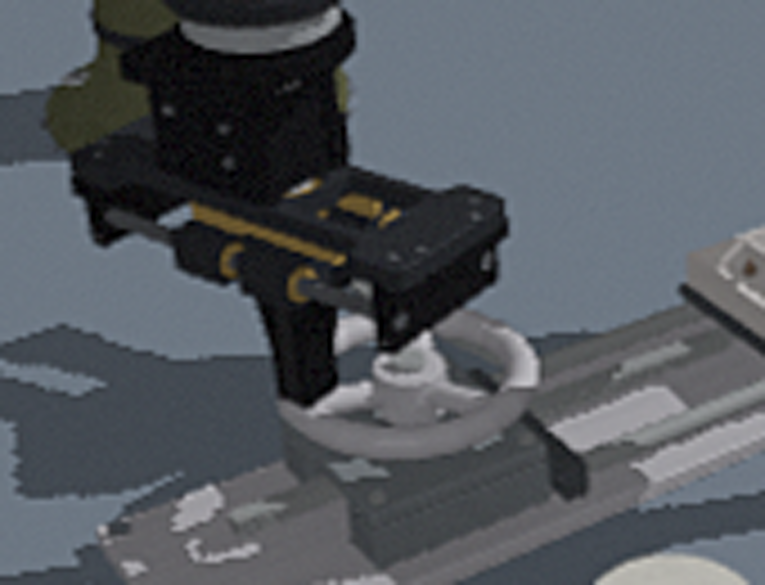

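View pics/t6.png

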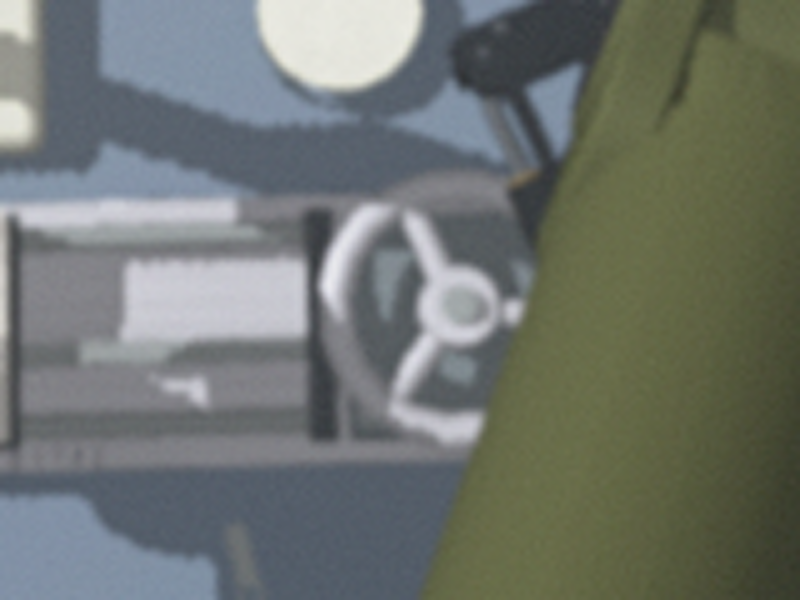

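```bash
python3 - <<'E'
from path import *
rows([553.4,-145.6],[306,312,318,324,330,335,340,345,349,352])
print(centre(360)@X,centre(360)@Z, np.array([490.1,-126.2])@X)
E
```

```text
-6 0 0.5 0 255; -7 0 2.5 0 255; -6.5 0 3 0 255; -7 0 4.5 0 255; -6 0 5 0 255; -4 0 4.5 0 255; -4 0 4.5 0 255; -3 0 4.5 0 255; -2.5 0 4 0 255; -1.5 0 3 0 255
end [ 495.247  -132.5466]
392.59034103633115 -318.3219970736178 393.59423000000004
```

Emit:
drive_tool(
  increments="-6 0 0.5 0 255; -7 0 2.5 0 255; -6.5 0 3 0 255; -7 0 4.5 0 255; -6 0 5 0 255; -4 0 4.5 0 255; -4 0 4.5 0 255; -3 0 4.5 0 255; -2.5 0 4 0 255; -1.5 0 3 0 255; 0 0 0 0 255; 0 0 0 0 255",
)

```text
time: 18.95
position: [0.4959, -0.1313, 0.1045]
tool_rot: [-1.544, -0.332, 0.332]
ft_force: [-0.4, -0.3, 0.4]
grip_width: 0.004
```

```bash
python3 - <<'E'
from path import *
from bench import ctrl
p=ctrl.get_state()["position"][:2]*1e3; print(p,p@X,p@Z)
E
```

```text
[ 495.9198 -131.3093] 396.77034229643823 -325.18586608627334
```

Emit:
drive_tool(
  increments="-1 0 2 0 255; -1 0 2 0 255; -1 0 1.5 0 255; 0 0 0 0 255; 0 0 0 0 255",
)

```text
time: 19.58
position: [0.4909, -0.128, 0.1045]
tool_rot: [-1.545, -0.332, 0.332]
ft_force: [-0.9, -1.8, 1.0]
grip_width: 0.008
```

```bash
python3 - <<'E'
from path import *
from bench import ctrl
p=ctrl.get_state()["position"][:2]*1e3; print(p,p@X,p@Z)
E
```

```text
[ 490.8663 -127.9515] 393.5649150797905 -320.0344399895209
```

Emit:
drive_tool(
  increments="0 0 1 0 255; 0 0 1 0 255; 0 0 0 0 255; 0 0 0 0 255",
)

```text
time: 20.08
position: [0.4902, -0.126, 0.1045]
tool_rot: [-1.545, -0.332, 0.332]
ft_force: [-0.5, -2.2, -0.4]
grip_width: 0.008
```

```bash
python3 - <<'E'
from path import *
from bench import ctrl
p=ctrl.get_state()["position"][:2]*1e3; print(p,p@X,p@Z)
E
python3 look.py 7
```

```text
[ 490.1738 -125.9802] 393.75254198567086 -317.95346191186815
```

View pics/s7.png

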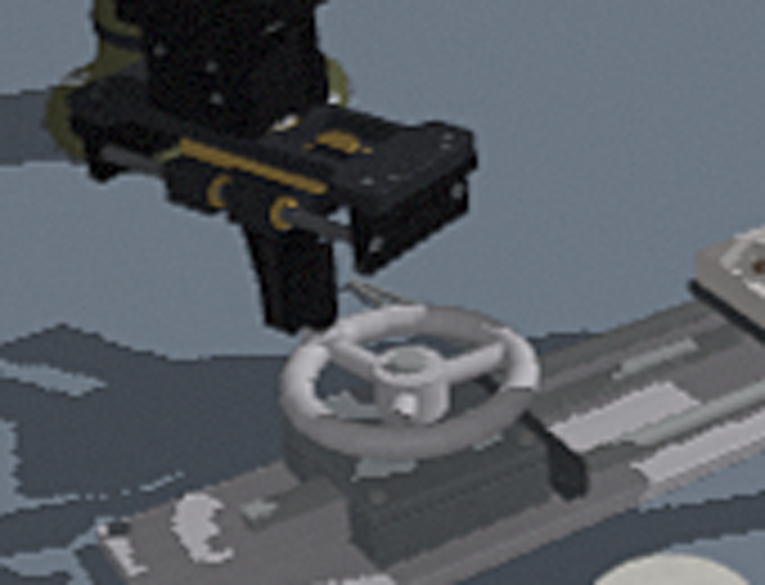

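The wheel's spokes match the starting picture. I'll back off and compare.

Emit:
drive_tool(
  increments="0 0 -3 0 255; 0 0 -8 0 255; 0 0 -12 0 255; 0 0 -15 0 255; 0 -15 -10 0 255; 0 -35 0 0 255; 0 -40 0 0 255; 0 -40 0 0 255; 0 -40 0 0 255; 0 -40 0 0 255; 0 -40 0 0 255; 0 -40 -15 0 255; 0 0 -20 0 255; 0 0 -25 0 255; 0 0 -25 0 255; 0 0 0 0 255; 0 0 0 0 255",
)

```text
time: 22.3
position: [0.5447, -0.247, 0.395]
tool_rot: [-1.545, -0.332, 0.332]
ft_force: [0.4, -0.1, 0.4]
grip_width: 0.005
```

```bash
python3 look.py 8; python3 - <<'E'
from h import *
for n,(y0,y1,x0,x1) in (("scene",(155,215,178,245)),("top",(185,240,262,322))):
    a=load(n+"0")["img"];b=load(n+"8")["img"]
    d=cv2.absdiff(a,b).max(2)
    print(n,d[y0:y1,x0:x1].mean(), (d[y0:y1,x0:x1]>40).sum())
    cv2.imwrite(f"pics/c_{n}.png",cv2.resize(np.hstack([q[y0:y1,x0:x1,::-1] for q in(a,b)]),None,fx=5.5,fy=5.5,interpolation=2))
    # dark handle centroid in scene
    if n=="scene":
        for q in(a,b):
            m=(q[158:178,180:200].max(2)<45); ys,xs=np.nonzero(m); print("handle px",xs.mean()+180,ys.mean()+158,m.sum())
E
```

```text
scene 2.2064676616915424 0
handle px 189.75438596491227 170.31578947368422 114
handle px 189.75 170.29310344827587 116
top 6.013030303030303 0
```

View pics/c_scene.png

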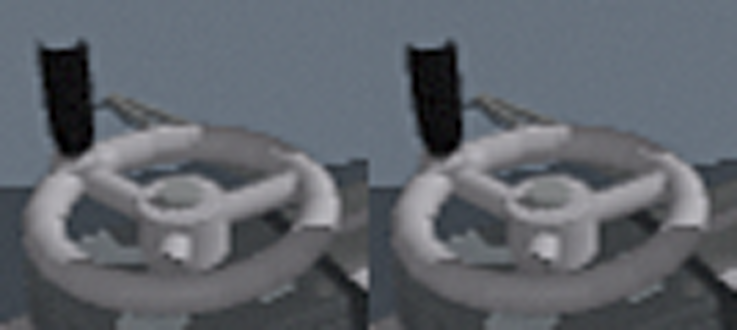

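View pics/c_top.png

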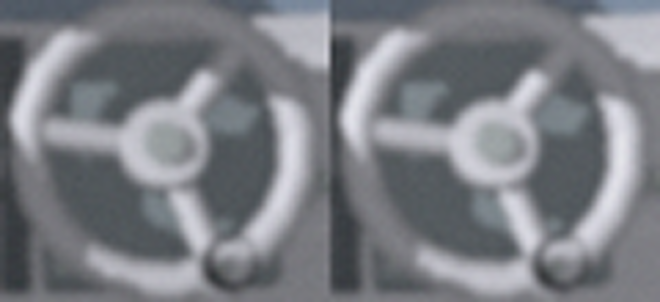

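The handle matches its starting pixels in both views: its centroid moved less than 0.03 px, and no wheel pixel differs strongly. One more check of the bystanders and the tray before I hand in.

```bash
python3 - <<'E'
from h import *
t=load("top8");a=load("top0")["img"];b=t["img"];f=.64
for n,(x0,y0,x1,y1) in dict(jar=(585,285,650,340),beaker=(530,205,595,270),petri=(385,205,450,275),forceps=(375,390,420,495)).items():
    s=np.s_[int(y0*f):int(y1*f),int(x0*f):int(x1*f)]; d=cv2.absdiff(a[s],b[s]).max(2); print(n,d.mean(),(d>40).sum())
A=load("scene0")["img"];B=load("scene8")["img"]
for n,(x0,y0,x1,y1) in dict(jar=(140,365,200,440),beaker=(225,375,300,470),petri=(380,360,460,420)).items():
    s=np.s_[int(y0*f):int(y1*f),int(x0*f):int(x1*f)]; d=cv2.absdiff(A[s],B[s]).max(2); print("sc",n,d.mean(),(d>40).sum())
def edge(i): # tray right edge: bright->dark along row band
    g=i[200:232,120:260].mean((0,2)); g=np.diff(g); k=g.argmin(); return 120+k
for i in(a,b): print("tray edge y",atz(t,edge(i),216,.058)[1])
cv2.imwrite("pics/top8.png",b[:,:,::-1])
E
```

```text
jar 13.587074829931973 131
beaker 5.685901249256395 0
petri 6.828571428571428 0
forceps 5.6034115138592755 0
sc jar 1.814102564102564 0
sc beaker 1.8475694444444444 0
sc petri 1.7461300309597523 0
tray edge y 0.08939244227866953
tray edge y 0.12875687630130347
```

View pics/top8.png

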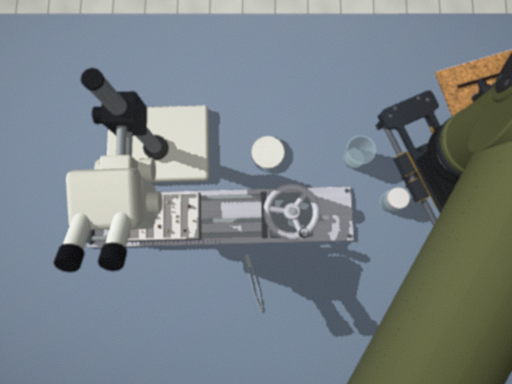

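The top picture shows the tray moved on, the bystanders where they were, and the hand clear. The gripper only covers a corner of the jar's window, which explains that difference; the scene view shows the jar unchanged.

```bash
python3 -c "
from bench import workorder; print(workorder.close_job())"
```

```text
the job is handed in; nothing more can be done
None
```

I pushed the hand wheel one full turn clockwise by its handle, using the outside of the closed fingers without gripping it. I then took the hand away and handed the job in at about 22.4 s of the 54 s.

**Handle:** it ended where it began. Its centroid in the scene view moved less than 0.03 px, and no wheel pixel differed strongly in either view. The final finger position matched the first-touch position to within about 0.3 mm.

**Tray:** it moved about 39.4 mm, against the expected 40 mm; the edge is only read to about one pixel (2 mm).

**Bystanders:** the beaker, petri dish and forceps look unchanged. The jar's top-view check did show a difference, because the gripper covered part of it. In the scene view the jar is unchanged.

**Forces:** the wrist readings I took, at the end of each move, stayed below about 3 N.

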